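# Slide the half shelf home into its notches

### The arm

A 6-joint arm with a two-finger parallel gripper is mounted at the origin on the work surface. World frame = base frame: x ahead of the robot, y to its left, z up, the work surface at z = 0. Lengths are in m, angles in rad, forces in N, time in s.
With the tool pointing down it reaches from about 0.425 to 0.925 m from the base axis. Payload 12.5 kg.
Tool frame: the origin (TCP) lies midway between the tips of the shut fingers; the grasp point (between the pads) lies 19 mm behind it (env.grip_depth is the z of the grasp point in the tool frame, in m); z points along the fingers, y is the line along which they close (so a half turn about z gives the same grasp; the last joint's range is limited). The gripper opens to 85 mm and grips with 20 to 120 N. Pads are 22 mm wide; open, the fingers measure 114 mm over their backs; the gripper's body (76 mm by 85 mm) begins 54 mm behind the grasp point. The pads swing forward as they close: fully open they stand 13 mm farther back than shut.
Start: joints at [1.231, 0.491, 1.559, -0, 1.092, -0.106], TCP at [0.145, 0.608, 0.231] pointing down, gripper open.
Joint ranges: [-3.1, 3.1], [-0.84, 2.19], [0.05, 2.79], [-1.13, 4.28], [0.06, 2.93], [-2.69, 2.69]. Speed limits (rad/s): [2.22, 2.22, 2.79, 3.14, 3.14, 3.14].

### API

Orientations are given as a unit quaternion [x, y, z, w].
In Python, from plant import env gives the robot as it stands. Calls block until the motion is done:
- env.reach(position, orientation): joint-space move of the TCP to a pose.
- env.servo_line(position, attitude=None, v=0.15, until_force=None): straight line of the TCP; attitude=None keeps the orientation; v is the mean speed in m/s. With until_force (N) it stops when the force on the tool has changed by that much, and returns True; else False.
- env.move_joints(angles): joint-space move.
- env.move_gripper(opening): finger opening in m; the grip force is fixed at half the most; returns when the fingers have stopped.
- env.pause(seconds).
- env.inverse_kinematics(position, orientation): joint angles nearest the present ones, or None.
- env.state(): the state.
- env.grab_frame(name): name is "scene" or "top" or "wrist"; returns (picture, depth): 480x640x3 uint8, red, green, blue; 480x640 float32, m along the optical axis (not along the pixel's ray), 0 where there is no reading.
- env.camera_params(name): a dict with "fx", "fy", "cx", "cy" (pixels), "extrinsics" (4x4, takes a point from camera to world coordinates); the wrist camera has in their place "T_tool_cam" (4x4, takes a point from camera to tool coordinates, whose origin is the TCP and whose axes are the flange's). Camera axes: x right, y up, looking along -z (the intrinsics and any distortion apply to the point x, -y, -z); pixel columns grow to the right and rows downward; lengths in m; the calibration is good to about 2 mm. A picture is of the moment at which its call begins: read the wrist's pose just before it. camera_params takes no time and is no camera call.
A pose or a line that the arm cannot do raises env.MotionError and nothing moves.
- env.hand_in(): hands the job in; it is judged then, once.
Trained networks look in the newest picture that a camera, given by its name, has taken for a name from the list of things; names that differ only in an ending like _2 or _b are one class to them, and where a whole thing is asked for, a point or a joint stands for the part that bears it (a point fixed in the world has none). Each returns a list of dicts, best first, with "p" (0 to 1); they miss things now and then, are a little off and sometimes report something else, mostly with a low value. They report only what shows in the picture. A call takes as long as a camera call. They do not tell look-alikes from the thing itself.
- env.find_in(camera, thing): "rect" ([left, top, width, height] in pixels, round what is visible of it).
The state is a dict: "time": time; "joint_positions": joint angles; "dq": joint speeds; "joint_efforts": joint torques, N m; "eef_pos": TCP position; "eef_rot": TCP orientation; "ft_force": force on the tool from outside, world axes, zero at the start; "torque": the same for the moment, N m; "width": finger opening in m; "finger_force": force on a finger pad.
Only numpy, scipy, OpenCV 4.12 (cv2) and the standard library are available. Lean on these libraries where they do the work, as an engineer would, in place of code of your own. Each camera call takes 0.05 s, during which the arm holds its last target. There are 200 camera calls.

### The job

The half-depth shelf board of the riser has been left pulled forward, off its notches. With the gripper's fingertips, push it straight back along the two rails until both of its dowels drop into the notches and it sits down level, then take the hand away. Do not grip or lift the board; the salt pig rides along standing on it, without being touched, and the tortilla press, the containers and the spatula stay where they are.

Things in the scene. Friction and masses are not known exactly. Their poses are not given: they have to be found in the camera images.
- riser: Fixed open riser on the shelf: two plywood cheeks 362 long, 12 thick, 112 high, inner faces 270 apart, from x = -150 to +212. x runs along its rails, away from the robot; y left; z up. Origin on the shelf surface (z = 0), midway between the cheeks, straight below the board's front face when home. Between the rails it is open; cross pieces only 20 (front) and 45 high (back).
- notch_front (a point): Midway between the two front notches (riser x = +22), at the height of the rail tops, 95 above the shelf. An aluminium rail 16 wide runs along the inside of each cheek, at y = -127 and +127. Each rail has two notches, each 16 wide along x and 8 deep with upright walls. Axes as the riser's.
- notch_rear (a point): Midway between the two rear notches (riser x = +178), at the height of the rail tops. Axes as the riser's.
- board: Loose half-depth plywood shelf board, 0.45 kg, 200 (x) by 240 (y) by 12 thick. Origin at the centre of its underside; x from front to back along the rails, z up. Starts 55 to 120 short of home, underside 105 above the shelf. Home: origin at riser x = +100 (2 play either way), underside at 97. With the pig on it takes 1 to 5 N to push; once dropped in it stops hard against the notch walls.
- board_front (a point): Centre of the board's front face: the robot-side face of the dark edge strip (14 thick, 224 wide, 32 high, so 16 above and below this point; 12 above the panel's top). Axes as the board's. Push here in the direction of +x. It lies at riser x = 0 when the board is home.
- dowel_front (a point): Middle of the axis of the front dowel: 12 diameter, 264 long along y, under the board 22 behind its front face. The dowel's ends stick out past the panel and ride on the rails, with 3 play to each cheek. Home: in the front notches, 8 lower than when riding.
- dowel_rear (a point): Middle of the axis of the rear dowel, the same as the front one, 156 behind it. Home: in the rear notches.
- salt_pig: White ceramic salt pig (loose, about 0.42 kg) standing on the board's rear half: round, 96 diameter and 98 high, with a dark blue-rimmed mouth that slants up and forward some 65 from its axis. Origin at the centre of its foot, z up. Its nearest part is at least 60 behind the board's front face.
- press: Round aluminium tortilla press, folded shut, beside the riser: plates 200 diameter, 250 long over hinge and lever fork, 80 high. Loose, 1.4 kg. Origin at the centre of its underside. Leave alone.
- box0: Bottom container (blue lid) of a stack of three snap-lid plastic boxes beside the riser, each 150 by 106 by 60.5 high. Origin at the centre of its underside. Leave alone.
- box1: Middle container (green lid) of the stack. Origin at the centre of its underside. Leave alone.
- box2: Top container (orange lid) of the stack; its lid is 182 above the shelf surface. Origin at the centre of its underside. Leave alone.
- spatula: Red hard silicone spatula, 280 long, lying flat on the shelf beside the riser. Origin under its middle. Leave alone.
Mind the look-alikes: they are no part of the job. There is more than one size of the salt_pig; the one meant has the size given above.

How it is judged:
At the end, for the whole second after the job is handed in: The board rests level in its notches: front face within 5 mm of home along the rails, underside under 99 mm above the shelf surface (8 mm lower than on the rails, 2 mm tolerance), tilted less than about 1 degree, at rest; the salt pig stands upright and still on the board (x of board_front in the frame of riser between -0.005 and 0.005 m and z of board in the frame of riser between 0.094 and 0.099 m and angle between board's own z axis and vertical below 0.02 rad and angle between the x axis of board and the x axis of riser, either way round below 0.05 rad and linear speed of each of board, salt_pig below 0.01 m/s and angle between salt_pig's own z axis and vertical below 0.05 rad and z of salt_pig in the frame of board between 0.008 and 0.016 m); the robot touches nothing.
It fails at once if the board is lifted off its rails (raised 8 mm) or tipped up (z of board in the frame of riser above 0.113 m or angle between board's own z axis and vertical above 0.12 rad).
It fails at once if the robot touches the salt pig (contact force between any of the fingers, the arm and salt_pig above 0.5 N).
It fails at once if the salt pig tips over or leaves the board (angle between salt_pig's own z axis and vertical above 0.35 rad or z of salt_pig in the frame of board above 0.04 m or z of salt_pig in the frame of board below -0.01 m).
It fails at once if the press, a container or the spatula is shifted more than 15 mm (distance of any of press, box0, box1, box2, spatula from where it was at the start of the episode above 0.015 m).
It also fails if it takes over 43 s, if anything falls off the work surface, if the arm or the gripper's body presses on something with over 40 N, if the wrist force passes 120 N, or if a joint passes its speed limit or range.

## Working session

There is one attempt and no reset: what is moved stays moved. The work goes in short steps, each a Python script; the robot and the scene stay as the last script left them, time stands still between calls to the robot, and variables do not carry over. Pictures are saved under pics/ and viewed, at most 10 in all, crops included, and the job is handed in when it is done.

```bash
mkdir -p pics; ls
cat > h.py <<'E'
import numpy as np, cv2
from plant import env
def cam(name):
    st=env.state(); im,d=env.grab_frame(name); c=env.camera_params(name)
    if 'extrinsics' in c: T=np.array(c['extrinsics'])
    else:
        from scipy.spatial.transform import Rotation as R
        W=np.eye(4);W[:3,:3]=R.from_quat(st['eef_rot']).as_matrix();W[:3,3]=st['eef_pos'];T=W@np.array(c['T_tool_cam'])
    v,u=np.mgrid[0:480,0:640]
    P=np.stack([(u-c['cx'])/c['fx']*d,-(v-c['cy'])/c['fy']*d,-d,np.ones_like(d)],-1)@T.T
    P=P[...,:3]; P[d==0]=np.nan
    return im,d,P,c,T
E
python3 - <<'E'
from h import *
for n in ['scene','top']:
    im,d,P,c,T=cam(n); cv2.imwrite(f'pics/{n}0.png',im[...,::-1]); np.save(f'{n}P.npy',P)
    print(n,{k:v for k,v in c.items() if k!='extrinsics'},T.round(3).tolist())
    for t in ['board','board_front','salt_pig','riser','press','box2','spatula']:
        for r in env.find_in(n,t)[:2]: print(t,np.round(r['rect']),round(r['p'],2))
print(env.state()['time'],env.state()['eef_rot'])
E
```

```text
pics
scene {'fx': 452.3861499148778, 'fy': 452.3861499148778, 'cx': 315.5308341164743, 'cy': 233.81955093056632} [[-0.822, -0.342, 0.456, 1.07], [0.57, -0.471, 0.674, 0.876], [-0.016, 0.813, 0.582, 0.738], [0.0, 0.0, 0.0, 1.0]]
board [230. 203. 127.  87.] 0.72
board [191. 197. 201. 150.] 0.69
board_front [228. 202. 128.  91.] 0.89
salt_pig [174. 232.  23.  30.] 0.71
salt_pig [191. 199. 197. 152.] 0.66
riser [193. 197. 196. 151.] 0.84
press [335. 295.  97.  87.] 0.62
box2 [214. 186.  59.  33.] 0.77
box2 [215. 208.  34.  16.] 0.59
spatula [396. 347. 109. 107.] 0.76
top {'fx': 452.34463591837573, 'fy': 452.34463591837573, 'cx': 314.9575062242362, 'cy': 234.37831497082587} [[0.027, 0.98, -0.197, 0.386], [-1.0, 0.027, -0.001, 0.135], [0.005, 0.197, 0.98, 1.16], [0.0, 0.0, 0.0, 1.0]]
board [254. 167. 111.  91.] 0.94
board_front [250. 169. 119.  96.] 0.95
salt_pig [387. 147.  39.  27.] 0.95
salt_pig [301. 178.  49.  48.] 0.92
riser [240. 135. 139. 162.] 0.8
riser [405. 202.  48.  61.] 0.49
press [165. 188.  74.  95.] 0.88
box2 [413. 181.  54.  79.] 0.92
box2 [398. 201.  43.  63.] 0.68
spatula [124. 199.  21. 107.] 0.87
0.8 [1.16645557e-01 9.93173605e-01 5.75756819e-05 1.27395564e-05]
```

View pics/top0.png

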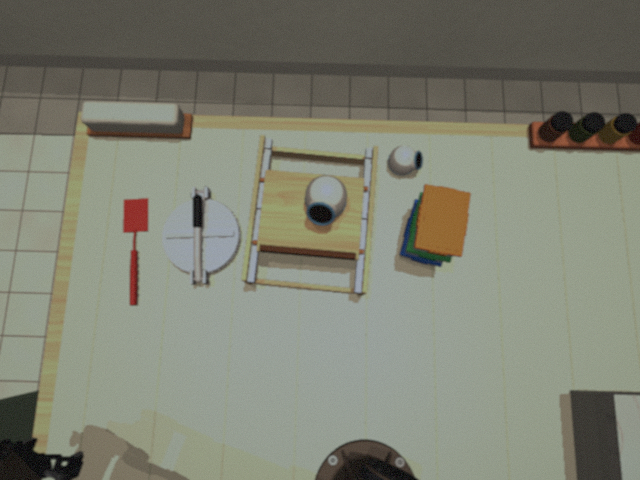

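View pics/scene0.png

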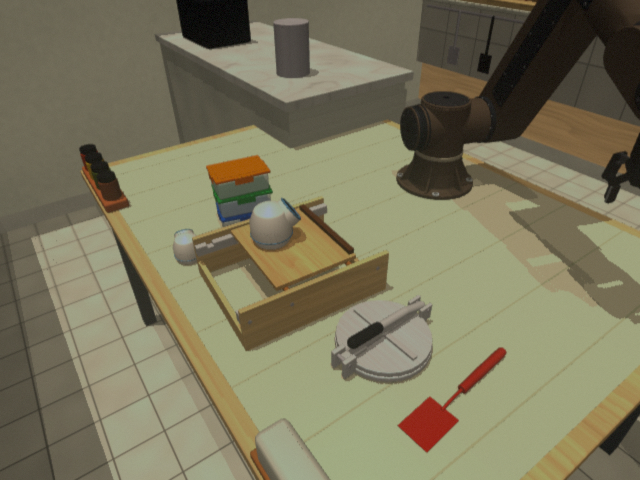

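The top view shows the board with its dark front edge at about (307,252). The riser cheeks run (262,137)–(248,292) and (376,147)–(363,292). The target pig is at (325,200), and the small look-alike stands beside the riser at (405,160). Next I'll fit the riser and the board.

```bash
cat > fit.py <<'E'
from h import *
P=np.load('topP.npy'); im=cv2.imread('pics/top0.png')
print('table z',np.nanmedian(P[320:380,200:300,2]))
m=np.zeros((480,640),bool); m[125:305,236:385]=1
z=P[...,2]
# cheek tops
k=m&(abs(z-.112)<.006)
n,l,s,_=cv2.connectedComponentsWithStats(k.astype('uint8'))
for i in range(1,n):
    if s[i,4]>60:
        q=P[l==i]; (c,sz,a)=cv2.minAreaRect(q[:,:2].astype('f4')); print('comp',s[i],np.round(c,4),np.round(sz,4),round(a,2),q[:,2].mean().round(4))
for u in (307,):
    for r in range(225,275,2): print(r,P[r,u].round(4),im[r,u])
for r in (200,): 
    for u in range(240,275): print(u,P[r,u].round(4))
for r in (200,): 
    for u in range(355,385): print(u,P[r,u].round(4))
E
python3 fit.py
```

```text
table z -1.6637783958994845e-05
comp [241 135  24 146 764] [0.6649 0.2875] [0.0132 0.3616] 85.98 0.1111
comp [362 146  16 147 756] [0.6446 0.0064] [0.0126 0.361 ] 85.88 0.1111
comp [ 252  170  112   90 4822] [0.6474 0.1539] [0.2517 0.2007] 86.58 0.1156
225 [0.6186 0.1552 0.115 ] [ 77 107 135]
227 [0.6134 0.155  0.1166] [ 81 111 138]
229 [0.6086 0.1548 0.1167] [ 91 132 144]
231 [0.6031 0.1546 0.1198] [108 154 154]
233 [0.5992 0.1546 0.1154] [106 155 149]
235 [0.594  0.1544 0.1172] [106 152 152]
237 [0.5892 0.1542 0.1175] [106 150 153]
239 [0.5847 0.1541 0.1161] [107 154 157]
241 [0.58   0.154  0.1159] [ 98 143 151]
243 [0.5748 0.1538 0.1179] [ 95 137 147]
245 [0.5706 0.1537 0.1148] [ 96 138 151]
247 [0.5657 0.1535 0.1157] [ 90 127 143]
249 [0.5583 0.1531 0.1319] [44 66 87]
251 [0.5542 0.153  0.1281] [42 57 83]
253 [0.5495 0.1529 0.1287] [22 40 68]
255 [0.5468 0.153  0.1154] [42 51 56]
257 [ 0.5597  0.1548 -0.0024] [ 79  91 100]
259 [ 0.555   0.1547 -0.0062] [ 88 103 109]
261 [0.5486 0.1544 0.0018] [ 87 100 109]
263 [ 0.5439  0.1543 -0.0014] [ 92 106 112]
265 [ 0.539   0.1542 -0.0041] 
[... 1337 characters left out ...]
61 [0.6833 0.0279 0.1156]
362 [0.6894 0.0232 0.0945]
363 [0.6891 0.021  0.0958]
364 [0.69   0.0182 0.093 ]
365 [0.69   0.0158 0.0931]
366 [0.6892 0.0137 0.0963]
367 [0.6902 0.0108 0.0928]
368 [0.6885 0.0091 0.0991]
369 [0.6855 0.008  0.11  ]
370 [0.6837 0.0064 0.1164]
371 [0.6839 0.004  0.1161]
372 [0.6854 0.001  0.1111]
373 [ 0.6857 -0.0016  0.1102]
374 [ 7.173e-01 -1.860e-02 -3.000e-04]
375 [ 0.7176 -0.0214 -0.0011]
376 [ 7.172e-01 -2.380e-02  6.000e-04]
377 [ 0.7182 -0.0269 -0.0026]
378 [ 0.7163 -0.0286  0.0041]
379 [ 0.7173 -0.0317  0.0009]
380 [ 0.7171 -0.0342  0.0019]
381 [ 0.7186 -0.0377 -0.0033]
382 [ 0.7178 -0.0398  0.    ]
383 [ 0.7186 -0.0429 -0.0027]
384 [ 0.7192 -0.0458 -0.0044]
```

```bash
cat >> h.py <<'E'
from scipy.spatial.transform import Rotation as R
a=np.radians(-4.1); u=np.array([np.cos(a),np.sin(a),0]); left=np.array([-u[1],u[0],0]); O=np.array([.6239,.1492,0])
def W(x,y,z): return O+x*u+y*left+np.array([0,0,z])
def RI(p): p=np.asarray(p)-O; return np.array([p@u,p@left,p[2]])
t=np.radians(12); zt=np.sin(t)*u-np.cos(t)*np.array([0,0,1]); q=R.from_matrix(np.c_[np.cross(left,zt),left,zt]).as_quat()
E
python3 - <<'E'
from h import *
for p in [(-.11,0,.24),(-.11,0,.095),(0,0,.095)]: print(env.inverse_kinematics(W(*p),q))
env.reach(W(-.11,0,.24),q)
s=env.state(); print(s['time'],RI(s['eef_pos']),s['ft_force'])
im,d,P,c,T=cam('wrist'); cv2.imwrite('pics/w1.png',im[...,::-1]); np.save('w1P.npy',P)
Q=(P-O)@np.c_[u,left,[0,0,1]]
for v in (-.06,-.03,.0,.03,.06):
    k=(abs(Q[...,1]-v)<.004)&(abs(Q[...,2]-.125)<.007)&(Q[...,0]<-.03); print(v,k.sum(),np.nanpercentile(Q[k][:,0],[2,10,50]) if k.any() else '')
print(env.find_in('wrist','board_front')[:2])
E
```

```text
[ 0.20023549  0.29402586  1.88012303 -0.08050738  0.7671024  -1.24664272]
[ 0.20023549  0.51219473  2.02952131 -0.14327887  0.40160686 -1.17264599]
[ 0.15008501  0.61707419  1.77674754 -0.08827302  0.54503947 -1.27830856]
2.8833 [-0.11012238  0.00060697  0.23997183] [-0.91683421  0.57313128 -0.23285436]
-0.06 242 [-0.07468307 -0.07429812 -0.07048038]
-0.03 249 [-0.0749478  -0.0745493  -0.07069081]
0.0 247 [-0.07548215 -0.07503367 -0.07132623]
0.03 254 [-0.0759141  -0.07546059 -0.07158588]
0.06 253 [-0.07610951 -0.0757365  -0.07189706]
[{'rect': [152.2, 224.5, 336.4, 191.0], 'p': 0.97}]
```

View pics/w1.png

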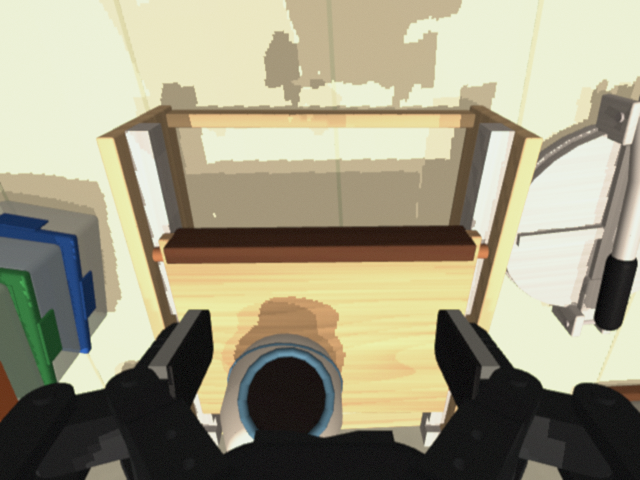

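The wrist view shows the dark front strip across rows 228–260, columns 165–480, square to the riser. The pig is behind it at (285,400), clear of the hand. The front face measures riser x ≈ -0.076, so I'll descend and push.

Run:
```python
from h import *
def rep(m):
    s=env.state(); print(m,round(s['time'],2),RI(s['eef_pos']).round(4),np.round(s['ft_force'],2))
hit=env.servo_line(W(-.11,0,.095),v=.1,until_force=15); rep(('down',hit))
if not hit:
    hit=env.servo_line(W(-.035,0,.095),v=.04,until_force=15); rep(('push1',hit))
    im,d,P,c,T=cam('wrist'); cv2.imwrite('pics/w2.png',im[...,::-1])
    Q=(P-O)@np.c_[u,left,[0,0,1]]
    for v in (-.08,-.03,0,.03,.08):
        k=(abs(Q[...,1]-v)<.004)&(abs(Q[...,2]-.125)<.007); print(v,k.sum(),np.nanpercentile(Q[k][:,0],[2,10,50]) if k.any() else '')
```

```text
('down', False) 4.58 [-1.098e-01  1.000e-04  9.550e-02] [ 0.5  -0.42  0.45]
('push1', False) 6.61 [-0.035  0.     0.095] [-2.4  -0.13  0.17]
-0.08 348 [-0.02769516 -0.02739624 -0.02680814]
-0.03 1038 [-0.02759764 -0.0271566  -0.02586848]
0 1015 [-0.02766317 -0.02713208 -0.02573791]
0.03 1042 [-0.02763359 -0.0271466  -0.02576381]
0.08 368 [-0.02784207 -0.02742645 -0.02678993]
```

View pics/w2.png

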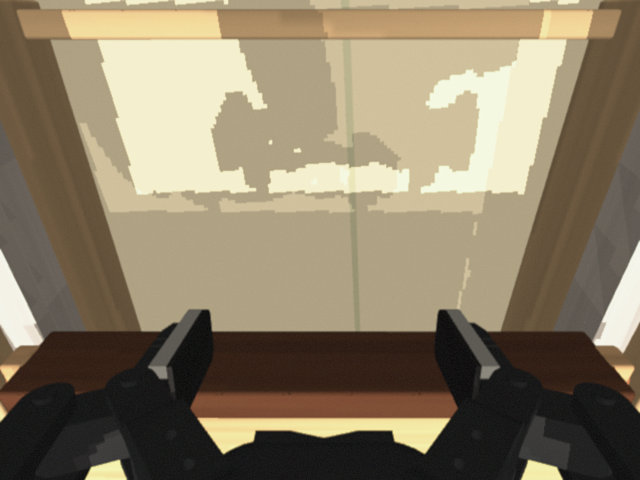

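Both fingertips bear squarely on the strip: its front face is at -0.0275, with the TCP 7.5 mm in front. Pushing takes about 2.5 N. I'll push on slowly to the hard stop.

Run:
```python
from h import *
def rep(m):
    s=env.state(); print(m,round(s['time'],2),RI(s['eef_pos']).round(4),np.round(s['ft_force'],2))
hit=env.servo_line(W(.004,0,.095),v=.02,until_force=10); rep(('push2',hit))
x=RI(env.state()['eef_pos'])[0]
env.servo_line(W(x-.03,0,.095),v=.04); rep('back')
env.servo_line(W(x-.09,0,.095),v=.1); env.servo_line(W(x-.09,0,.24),v=.15); rep('up')
im,d,P,c,T=cam('wrist'); cv2.imwrite('pics/w3.png',im[...,::-1])
Q=(P-O)@np.c_[u,left,[0,0,1]]
for v in (-.08,-.03,0,.03,.08):
    k=(abs(Q[...,1]-v)<.004)&(Q[...,2]>.08)&(Q[...,0]<.011)&(Q[...,0]>-.03); print(v,k.sum(),np.nanpercentile(Q[k][:,0],[2,50]),np.nanmedian(Q[k][:,2]) if k.any() else '')
im,d,P,c,T=cam('top'); Q=(P-O)@np.c_[u,left,[0,0,1]]
for x in (.03,.06,.1,.14,.18):
    for y in (-.09,.09):
        k=(abs(Q[...,0]-x)<.012)&(abs(Q[...,1]-y)<.02); print(x,y,np.nanmedian(Q[k][:,2]).round(4))
im,_=env.grab_frame('scene'); cv2.imwrite('pics/s3.png',im[120:400,120:520,::-1])
```

```text
('push2', True) 8.08 [-0.0041 -0.0001  0.0946] [-1.38 -0.39  1.3 ]
back 8.97 [-0.0339  0.      0.0951] [0.75 0.48 0.5 ]
up 10.84 [-9.440e-02 -1.000e-04  2.392e-01] [0.43 0.46 0.04]
-0.08 291 [0.00340037 0.00441902] 0.10969052855204714
-0.03 288 [0.00333895 0.00449694] 0.10964450855054655
0 282 [0.0033255  0.00438817] 0.10989395088182485
0.03 280 [0.00330555 0.00444698] 0.10910643089852473
0.08 290 [0.00341417 0.00423924] 0.10930736422148968
0.03 -0.09 0.1081
0.03 0.09 0.1077
0.06 -0.09 0.1087
0.06 0.09 0.1083
0.1 -0.09 0.1083
0.1 0.09 0.1083
0.14 -0.09 0.1089
0.14 0.09 0.1083
0.18 -0.09 0.1081
0.18 0.09 0.1082
```

View pics/s3.png

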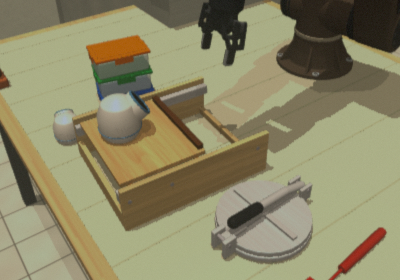

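View pics/w3.png

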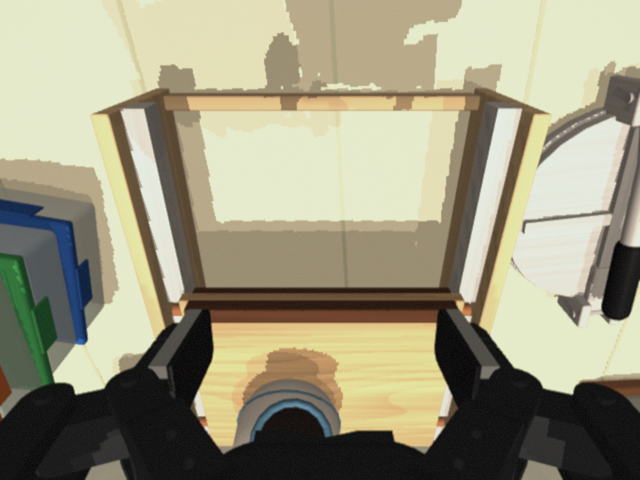

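The panel top reads 0.108 m at all ten points checked (home is 0.109), so the board is level and down in its notches. The front face is about 3 mm past home against the notch walls, the pig is upright, and the hand is clear.

```bash
python3 -c "
from h import *
env.pause(.5); print(env.hand_in())"
```

```text
the job is handed in; nothing more can be done
None
```

The board is pushed home: it sits level in its notches with its front face about 3 mm past nominal (5 mm allowed), the salt pig still stands on it, the hand is clear, and the job is handed in; no verdict came back.

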